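Put the spice vials away in the cupboard-door tray

ROBOT

A 6-joint arm with a two-finger parallel gripper is mounted at the origin on the work surface. World frame = base frame: x ahead of the robot, y to its left, z up, the work surface at z = 0. Lengths are in m, angles in rad, forces in N, time in s.
With the tool pointing down it reaches from about 0.425 to 1.125 m from the base axis. Payload 14.9 kg.
Tool frame: the origin (TCP) lies on the mounting face of the last link; the fingertips stand 191 mm ahead of it and the grasp point (between the pads) lies 172 mm ahead of it (r.nose_length is the distance from the TCP to the fingertips, in m); z points along the fingers, y is the line along which they close (so a half turn about z gives the same grasp; the last joint's range is limited). The gripper opens to 91 mm and grips with 3 to 60 N. Pads are 32 mm wide; open, the fingers measure 118 mm over their backs; the gripper's body (76 mm by 178 mm) begins 60 mm behind the grasp point.
Start: joints at [-1.21, 0.379, 1.734, -0, 1.028, -0.033], TCP at [0.269, -0.646, 0.405] pointing down, gripper open.
Joint ranges: [-2.77, 2.77], [-0.74, 2.19], [0, 2.66], [-1.06, 4.2], [0.31, 2.87], [-3.08, 3.08]. Speed limits (rad/s): [1.89, 1.89, 2.39, 3.14, 3.14, 3.14].

INTERFACE

Orientations are given as a unit quaternion [x, y, z, w].
In Python, from rig import r, imaging gives the robot as it stands.
- The arm moves only by the tool servo_tool, never from a script. Its argument "rows" is a list of rows, each a list of 7 numbers: the shift along the world's x, y, z in cm, then the turn, a rotation vector about the world's x, y, z in rad, then the finger opening in cm, from 0 to 9.12. A call has 1 to 20 rows; each row shifts and turns the commanded pose from where the row before left it; what a row does not reach is not made up. A row lasts 1/10 s, in which the tool goes at most 50 mm and 8.59 degrees, less where a joint would pass 70% of its speed; a pose out of reach is approached as far as the arm can. A call is refused whole if a number of a shift passes 5 or a number of a turn 0.15, either way. A call with a gripper value outside its range is refused whole. The fingers move at their own pace and stop on an object; "newtons" is the grip in N (left out, the last holds). Time passes only in rows, so rows that do not move let the fingers close. It gives the time, the measured TCP pose, the force, the opening and the grip force at its end, in the units of the state.
- r.observe(): the state, without advancing time (a new reading comes with each control period).
- imaging.grab_frame(name): name is "scene" or "top" or "wrist"; returns a dict with "img" (384x512x3 uint8, red, green, blue), "fx", "fy", "cx", "cy" (pixels), "R" (3x3) and "t" (3): a world point X has camera coordinates R X + t. Camera axes: x right, y down, z forward; pixel columns grow to the right and rows downward; lengths in m; the calibration is good to about 2 mm. The wrist camera is an equidistant fisheye: a pixel r from the principal point sees the ray r / f radians off the axis. A picture is of the moment at which its call begins. There is no depth.
- r.close_job(): hands the job in; it is judged then, once.
The state is a dict: "time_s": time; "qpos": joint angles; "dq": joint speeds; "tau": joint torques, N m; "eef_pos": TCP position; "eef_rot": TCP orientation; "force": force on the tool from outside, world axes, zero at the start; "moment": the same for the moment, N m; "grip_width": opening from 0.0 (shut) to 1.0 (fully open); "grip_force": force on a finger pad.
Only numpy, scipy, OpenCV 4.12 (cv2) and the standard library are available. Lean on these libraries where they do the work, as an engineer would, in place of code of your own. Each camera call takes 0.05 s, during which the arm holds its last target. There are 200 camera calls.

TASK

Put the spice vials away: swing the little pine cupboard's door wide open by its handle (about square to the cupboard), slide the bamboo rack's retaining jaw fully back, then, with both open, lift out every vial there is and lay them all flat on the floor of the tray that is fixed to the back of the door, none on top of another. When they are all in the tray, slide the jaw fully home again and shut the door completely with the vials inside, leaving the dish, the measuring spoon and the mill where they are.

Things in the scene. Friction and masses are not known exactly. Their poses are not given: they have to be found in the camera images.
- cupboard: whitewashed pine cupboard on the counter, fixed, 200 deep (x) x 300 wide (y) x 130 mm high; origin in the centre of its underside, front towards its -x. One door covers the whole front: panel 288 mm wide, 14 mm thick, top 124 mm above the counter. A bamboo tray is fixed to the door's back: inside the cupboard while shut, free from above when open
- door (a joint): door angle in rad: 0 shut, grows to 1.75 as it swings out towards the robot; hinged upright at the cupboard's left (+y) front edge, turning clockwise seen from above as it opens. Light friction (about 1 N at the handle), stays where it is left. May start slightly ajar
- door_hinge (a point): point on the door's hinge axis at the height of the handle; turns with the door
- door_handle (a point): middle of the handle, a level round steel bar 10 mm thick, 90 mm long, 97 mm above the counter (33 mm below the cupboard's top), 55 mm out from the panel's face, 238 mm from the hinge axis. Axes: x from the handle square into the door (to its inner side), y along the bar towards the hinge, z up. Taken from above, one finger each side of the bar
- tray_in (a point): centre of the door tray's inner floor, 66 mm above the counter. Inside 120 (x) x 214 mm (y): four vials fit side by side 48 mm apart, lengths along x. At the -x side the door panel is its wall (58 mm above the floor); the three other walls are 5 mm thick and 22 mm high inside. Axes turn with the door: x away from the panel's back, y along the door towards the hinge, z up
- rack: fixed bamboo rack; origin on its underside; base x -100 to 80, y -106 to 106, 8 mm thick. Four slots along x at y = -78, -26, 26, 78 mm; vials lie with middle at x 15, 38 mm above the counter, on two cross rails only (12 mm thick, at x -15 and 52, top 26 mm high, separators 25 mm wide up to 36 mm); open to the base between the rails. Foot-end wall 54 mm high at x 69 to 79
- jaw (a joint): opening of the rack's sliding jaw in m: 0 home, with its lip hooked 13 mm over the caps so that no vial can be lifted; grows to 0.045 (fully back) as it slides towards the rack's -x. Friction about 1.5 N; stays where it is left
- jaw_grip (a point): where to grip the jaw: middle of its upright bamboo grip plate, 14 mm thick (x), 70 mm wide (y), standing from 61 to 101 mm above the counter on top of the jaw's lip; this point is 85 mm above the counter. Axes as the rack's; the jaw moves along -x to open
- vial0: slender square glass spice vial, paper label band, black screw cap: 100 mm long over all, body 24 x 24 x 82 mm, cap 23 mm across, 18 mm long; about 70 g. Origin in its middle on its long axis; its x axis runs along it from cap to foot. Starts lying in one of the rack's slots, cap towards the sliding jaw; None if absent today
- vial1: slender square glass spice vial, paper label band, black screw cap: 100 mm long over all, body 24 x 24 x 82 mm, cap 23 mm across, 18 mm long; about 70 g. Origin in its middle on its long axis; its x axis runs along it from cap to foot. Starts lying in one of the rack's slots, cap towards the sliding jaw; None if absent today
- vial2: slender square glass spice vial, paper label band, black screw cap: 100 mm long over all, body 24 x 24 x 82 mm, cap 23 mm across, 18 mm long; about 70 g. Origin in its middle on its long axis; its x axis runs along it from cap to foot. Starts lying in one of the rack's slots, cap towards the sliding jaw; None if absent today
- vial3: slender square glass spice vial, paper label band, black screw cap: 100 mm long over all, body 24 x 24 x 82 mm, cap 23 mm across, 18 mm long; about 70 g. Origin in its middle on its long axis; its x axis runs along it from cap to foot. Starts lying in one of the rack's slots, cap towards the sliding jaw; None if absent today
- dish: bystander: matte grey ceramic dish, 90 mm across, 30 mm high, loose; origin centre of its underside. Leave alone
- spoon: bystander: stainless double-ended measuring spoon, about 155 mm long along its x, 12 mm high, loose; origin under its middle. Leave alone
- mill: bystander: dark wooden pepper mill, 56 mm across, 140 mm high, loose, standing; origin centre of its underside. Leave alone

How it is judged:
On the way, in this order (a step that is already met when the one before it is completed fails the run):
1. the door stands wide open and the rack's jaw is slid back, both at once (value of joint door above 1.2 rad and value of joint jaw above 0.035 m), for 0.2 s.
2. with the door still open, every vial present lies flat on the tray's floor, released (value of joint door above 0.9 rad and x of vial0 in the frame of tray_in between -0.05 and 0.05 m and y of vial0 in the frame of tray_in between -0.098 and 0.098 m and z of vial0 in the frame of tray_in between 0.005 and 0.021 m and angle between vial0's own x axis and vertical between 1.42 and 1.72 rad and x of vial1 in the frame of tray_in between -0.05 and 0.05 m and y of vial1 in the frame of tray_in between -0.098 and 0.098 m and z of vial1 in the frame of tray_in between 0.005 and 0.021 m and angle between vial1's own x axis and vertical between 1.42 and 1.72 rad and x of vial2 in the frame of tray_in between -0.05 and 0.05 m and y of vial2 in the frame of tray_in between -0.098 and 0.098 m and z of vial2 in the frame of tray_in between 0.005 and 0.021 m and angle between vial2's own x axis and vertical between 1.42 and 1.72 rad and x of vial3 in the frame of tray_in between -0.05 and 0.05 m and y of vial3 in the frame of tray_in between -0.098 and 0.098 m and z of vial3 in the frame of tray_in between 0.005 and 0.021 m and angle between vial3's own x axis and vertical between 1.42 and 1.72 rad and contact force between the fingers and vial0 below 0.1 N and contact force between the fingers and vial1 below 0.1 N and contact force between the fingers and vial2 below 0.1 N and contact force between the fingers and vial3 below 0.1 N), for 0.3 s.
At the end, for the whole second after the job is handed in: Door shut (under 0.04 rad), jaw home (under 6 mm), every vial present lying flat (within 0.15 rad) and at rest on the tray's floor inside its walls, its middle 5 to 21 mm above the floor (so none stacked) (value of joint door below 0.04 rad and value of joint jaw below 0.006 m and x of vial0 in the frame of tray_in between -0.05 and 0.05 m and y of vial0 in the frame of tray_in between -0.098 and 0.098 m and z of vial0 in the frame of tray_in between 0.005 and 0.021 m and angle between vial0's own x axis and vertical between 1.42 and 1.72 rad and x of vial1 in the frame of tray_in between -0.05 and 0.05 m and y of vial1 in the frame of tray_in between -0.098 and 0.098 m and z of vial1 in the frame of tray_in between 0.005 and 0.021 m and angle between vial1's own x axis and vertical between 1.42 and 1.72 rad and x of vial2 in the frame of tray_in between -0.05 and 0.05 m and y of vial2 in the frame of tray_in between -0.098 and 0.098 m and z of vial2 in the frame of tray_in between 0.005 and 0.021 m and angle between vial2's own x axis and vertical between 1.42 and 1.72 rad and x of vial3 in the frame of tray_in between -0.05 and 0.05 m and y of vial3 in the frame of tray_in between -0.098 and 0.098 m and z of vial3 in the frame of tray_in between 0.005 and 0.021 m and angle between vial3's own x axis and vertical between 1.42 and 1.72 rad and linear speed of each of vial0, vial1, vial2, vial3 below 0.03 m/s); the robot touches nothing.
It fails at once if the dish is moved more than 40 mm (distance of dish from where it was at the start of the episode above 0.04 m).
It fails at once if the spoon is moved more than 40 mm (distance of spoon from where it was at the start of the episode above 0.04 m).
It fails at once if the mill is moved more than 40 mm (distance of mill from where it was at the start of the episode above 0.04 m).
Of vial0, vial1, vial2, vial3 only 2 to 4 are there at a start; the rules pass over those that are not, and their reading is None.
At some moment in a run one of vial0, vial1, vial2, vial3 may be knocked a few centimetres aside while the robot is not near it.
Once in a run the grip may slacken for a moment while it holds something.
It also fails if it takes over 210 s, if anything falls off the work surface, if the arm or the gripper's body presses on something with over 40 N, if the wrist force passes 120 N, or if a joint passes its speed limit or range.

## Working session

There is one attempt and no reset: what is moved stays moved. The work goes in short steps, Python scripts to look and compute and a tool call to move; the robot and the scene stay as the last step left them, time stands still between calls to the robot, and variables do not carry over. Pictures are saved under pics/ and viewed, at most 14 in all, crops included, and the job is handed in when it is done.

Besides the shell and the picture viewer there is one more tool, called as name([rows], argument=value, ...), one row to a line, values as JSON. servo_tool: Moves the arm, as the interface text tells. Its arguments: {"type":"object","properties":{"rows":{"type":"array","items":{"type":"array","items":{"type":"number"}}},"newtons":{"type":"number"}},"required":["rows"]}

```bash
mkdir -p pics; python3 - <<'E'
from rig import r, imaging
import cv2,pickle
s=r.observe(); print(s)
for n in("scene","top"):
    f=imaging.grab_frame(n); pickle.dump(f,open(n+'.pkl','wb'))
    cv2.imwrite(f'pics/{n}0.png',cv2.resize(f['img'][:,:,::-1],(800,600),interpolation=cv2.INTER_CUBIC))
    print(n,f['fx'],f['fy'],f['cx'],f['cy'],f['R'].round(4).tolist(),f['t'].round(4).tolist())
E
```

```text
{'time_s': 0.0, 'qpos': array([-1.21032932e+00,  3.79428160e-01,  1.73477672e+00, -1.01961211e-05,
        1.02848714e+00, -3.33242128e-02]), 'dq': array([ 0.00018119,  0.00054854, -0.00043322,  0.00048232, -0.00012568,
        0.00018376]), 'tau': array([ 5.45790725e-03, -7.63727331e+01, -4.34364581e+01,  6.52244291e-02,
        4.24619496e-02, -1.18964267e-04]), 'eef_pos': array([ 0.2684979 , -0.64625897,  0.40407644]), 'eef_rot': array([ 9.80677938e-01,  1.95628420e-01, -9.38184772e-05, -5.41632551e-04]), 'force': array([-0.6560328, -0.1552241,  0.6693242]), 'moment': array([-0.01815601, -0.00867004,  0.00736048]), 'grip_force': 0.0, 'grip_width': 1.0025207215967067}
scene 390.1956131125576 390.1956131125576 259.9250712621006 192.0362564825889 [[0.4036, 0.9148, -0.0133], [0.7568, -0.342, -0.557], [-0.5141, 0.2148, -0.8304]] [-0.1805, -0.371, 1.3051]
top 427.6985286289025 427.6985286289025 253.07880678757385 197.92376185472105 [[-0.0227, -0.9996, -0.0153], [-0.9926, 0.0244, -0.1191], [0.1195, 0.0125, -0.9928]] [-0.0347, 0.5268, 1.0098]
```

View pics/top0.png

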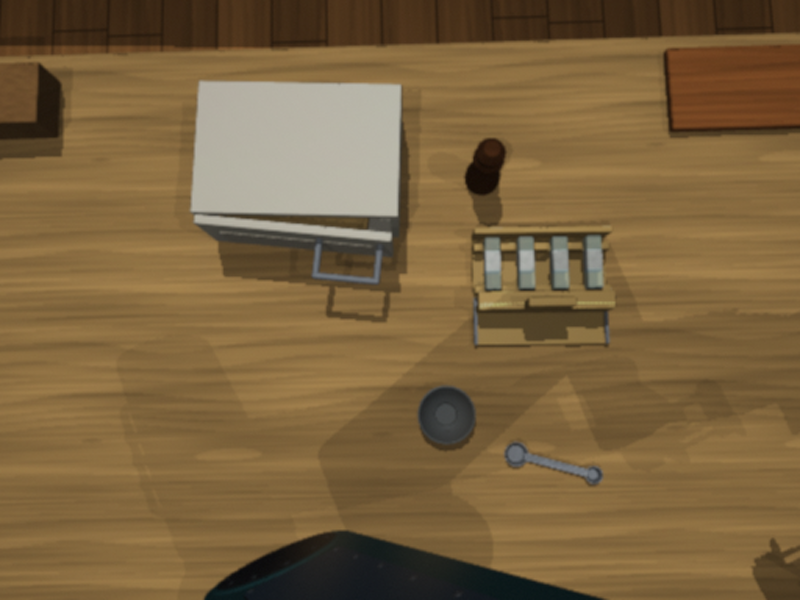

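View pics/scene0.png

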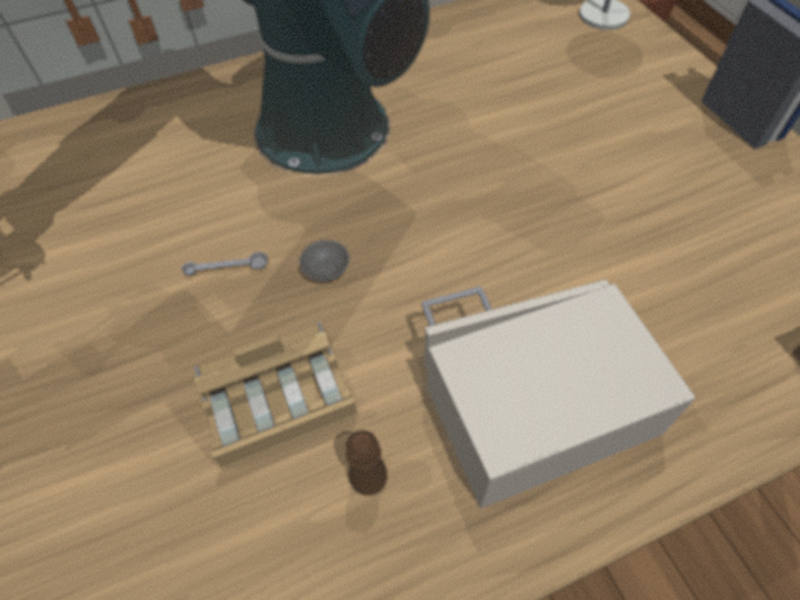

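The top view shows all four vials (columns 493, 526, 560 and 594). The cupboard top has corners near (199,81), (401,84), (398,217) and (192,212), and the door is slightly ajar. The handle bar runs (315,277) to (379,282), and the jaw plate is near (551,303).

```bash
cat > h.py <<'E'
import numpy as np,cv2,pickle
from scipy.spatial.transform import Rotation as Ro
def ray(f,u,v):
    d=f['R'].T@np.array([(u-f['cx'])/f['fx'],(v-f['cy'])/f['fy'],1.]); return -f['R'].T@f['t'],d
def onz(f,u,v,z):
    c,d=ray(f,u,v); return c+d*(z-c[2])/d[2]
def tri(f,p,g,q):
    a,d=ray(f,*p);b,e=ray(g,*q); k=np.linalg.lstsq(np.c_[d,-e],b-a,rcond=None)[0]
    P,Q=a+d*k[0],b+e*k[1]; return (P+Q)/2,np.linalg.norm(P-Q)
def proj(f,X):
    c=f['R']@np.asarray(X)+f['t']; return np.array([f['fx']*c[0]/c[2]+f['cx'],f['fy']*c[1]/c[2]+f['cy']])
def save(f,name,box=None):
    im=f['img'][:,:,::-1]
    if box: im=im[box[1]:box[3],box[0]:box[2]]
    k=min(800/im.shape[1],600/im.shape[0]); cv2.imwrite('pics/'+name+'.png',cv2.resize(im,None,fx=k,fy=k,interpolation=cv2.INTER_CUBIC)); print('scale',k)
E
python3 - <<'E'
from h import *
f=pickle.load(open('top.pkl','rb'));g=pickle.load(open('scene.pkl','rb'))
# refine cupboard top via mask
s=.64
m=(f['img'].min(2)>165).astype(np.uint8); n,l,st,c=cv2.connectedComponentsWithStats(m)
for i in range(1,n):
    if st[i,4]>60: print(st[i],cv2.boxPoints(cv2.minAreaRect(np.argwhere(l==i)[:,::-1].astype(np.float32))).round(1).tolist())
for n,u,v,z in [('c1',199,81,.13),('c2',401,84,.13),('c3',398,217,.13),('c4',192,212,.13),('door free top outer',391,240,.124),('door hinge outer',196,218,.124),('h1',316,278,.102),('h2',380,283,.102),('wallL',474,228,.054),('wallR',610,228,.054),('plateL',528,301,.101),('plateR',576,303,.101),('baseL',474,346,.008),('baseR',608,345,.008),('dish',447,415,.03),('spoon',555,464,.01)]:
    print(n,onz(f,u*s,v*s,z).round(4))
for x in (493,526,560,594): print(onz(f,x*s,238*s,.05).round(4),onz(f,x*s,262*s,.05).round(4))
S=.64
print('tri handle',tri(f,(316*s,278*s),g,(487*S,292*S)),tri(f,(380*s,283*s),g,(425*S,304*S)))
print('tri c2', tri(f,(401*s,84*s),g,(484*S,480*S)))
print('tri plate L', tri(f,(528*s,301*s),g,(284*S,342*S)),'R',tri(f,(576*s,303*s),g,(236*S,354*S)))
save(f,'topcrop',(290,135,400,230))
E
```

```text
[ 163   54   93   83 5997] [[162.3000030517578, 134.60000610351562], [164.60000610351562, 52.29999923706055], [255.10000610351562, 54.70000076293945], [252.89999389648438, 137.10000610351562]]
[184 144  65   9 166] [[183.89999389648438, 146.60000610351562], [184.10000610351562, 143.5], [248.1999969482422, 149.3000030517578], [248.0, 152.5]]
[312 161   7  12  77] [[312.0, 161.0], [318.0, 161.0], [318.0, 172.0], [312.0, 172.0]]
[334 161   7  11  67] [[334.0, 161.0], [340.0, 161.0], [340.0, 171.0], [334.0, 171.0]]
c1 [0.8603 0.2338 0.13  ]
c2 [ 0.8467 -0.0642  0.13  ]
c3 [ 0.6469 -0.0551  0.13  ]
c4 [0.6622 0.2414 0.13  ]
door free top outer [ 0.6149 -0.0443  0.124 ]
door hinge outer [0.6548 0.2374 0.124 ]
h1 [0.5662 0.067  0.102 ]
h2 [ 0.5564 -0.0264  0.102 ]
wallL [ 0.6463 -0.1715  0.054 ]
wallR [ 0.6408 -0.3803  0.054 ]
plateL [ 0.5247 -0.2405  0.101 ]
plateR [ 0.5201 -0.3097  0.101 ]
baseL [ 0.4671 -0.1696  0.008 ]
baseR [ 0.4637 -0.3803  0.008 ]
dish [ 0.3612 -0.1223  0.03  ]
spoon [ 0.2822 -0.2873  0.01  ]
[ 0.6307 -0.2007  0.05  ] [ 0.5931 -0.1992  0.05  ]
[ 0.6294 -0.2516  0.05  ] [ 0.5918 -0.2498  0.05  ]
[ 0.628  -0.3039  0.05  ] [ 0.5905 -0.3019  0.05  ]
[ 0.6267 -0.3561  0.05  ] [ 0.5891 -0.3539  0.05  ]
tri handle (array([0.57200503, 0.07650871, 0.08481278]), np.float64(0.015362262810612348)) (array([ 0.55911162, -0.02164666,  0.09500368]), np.float64(0.009598719083009789))
tri c2 (array([ 0.84625467, -0.06673339,  0.12873563]), np.float64(0.005476613463415374))
tri plate L (array([ 0.52785745, -0.23912117,  0.08482449]), np.float64(0.009048419314087649)) R (array([ 0.52210231, -0.30886624,  0.09045183]), np.float64(0.007078733851025852))
scale 6.315789473684211
```

View pics/topcrop.png

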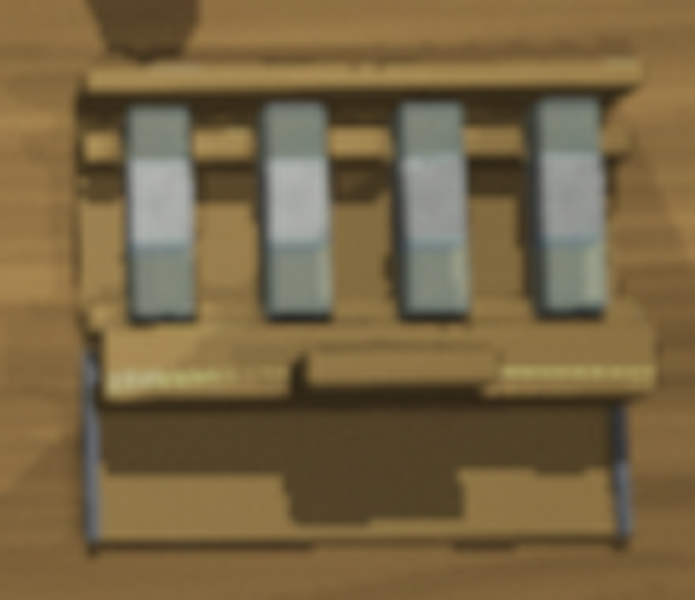

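servo_tool([
  [1.46,3.33,0,0,0,0.0525,5],
  [1.46,3.33,0,0,0,0.0525,5],
  [1.46,3.33,0,0,0,0.0525,5],
  [1.46,3.33,0,0,0,0.0525,5],
  [1.46,3.33,0,0,0,0.0525,5],
  [1.46,3.33,0,0,0,0.0525,5],
  [1.46,3.33,0,0,0,0.0525,5],
  [1.46,3.33,0,0,0,0.0525,5],
  [1.46,3.33,0,0,0,0.0525,5],
  [1.46,3.33,0,0,0,0.0525,5],
  [1.46,3.33,0,0,0,0.0525,5],
  [1.46,3.33,0,0,0,0.0525,5],
  [1.46,3.33,0,0,0,0.0525,5],
  [1.46,3.33,0,0,0,0.0525,5],
  [1.46,3.33,0,0,0,0.0525,5],
  [1.46,3.33,0,0,0,0.0525,5],
  [1.46,3.33,0,0,0,0.0525,5],
  [1.46,3.33,0,0,0,0.0525,5],
  [1.46,3.33,0,0,0,0.0525,5],
  [1.46,3.33,0,0,0,0.0525,5],
], newtons=15)

```text
time_s: 2.1
eef_pos: [0.5609, 0.0211, 0.4046]
eef_rot: [0.75, 0.662, -0.0, -0.0]
force: [1.1, -0.7, -0.1]
grip_width: 0.55
grip_force: 0.0
```

```bash
cat >> h.py <<'E'
def st():
    from rig import r
    s=r.observe(); Y=Ro.from_quat(s['eef_rot']).as_matrix()
    print('t %.2f'%s['time_s'],'p',s['eef_pos'].round(4),'yawY %.3f'%np.arctan2(Y[1,1],Y[0,1]),'z',Y[:,2].round(3),'w %.3f'%(s['grip_width']*.0912),'gf %.1f'%s['grip_force'],'F',s['force'].round(1),'q',s['qpos'].round(2)); return s
E
python3 - <<'E'
from h import *
from rig import r,imaging
st(); f=imaging.grab_frame('wrist'); pickle.dump(f,open('w.pkl','wb')); print(f['fx'],f['img'].shape,(-f['R'].T@f['t']).round(3)); save(f,'w1')
E
```

```text
t 2.10 p [0.5609 0.0211 0.4046] yawY -0.125 z [-0. -0. -1.] w 0.050 gf 0.0 F [ 1.1 -0.7 -0.1] q [-0.    0.16  2.02 -0.    0.96  0.12]
297.3186396354542 (384, 512, 3) [0.569 0.099 0.385]
scale 1.5625
```

View pics/w1.png

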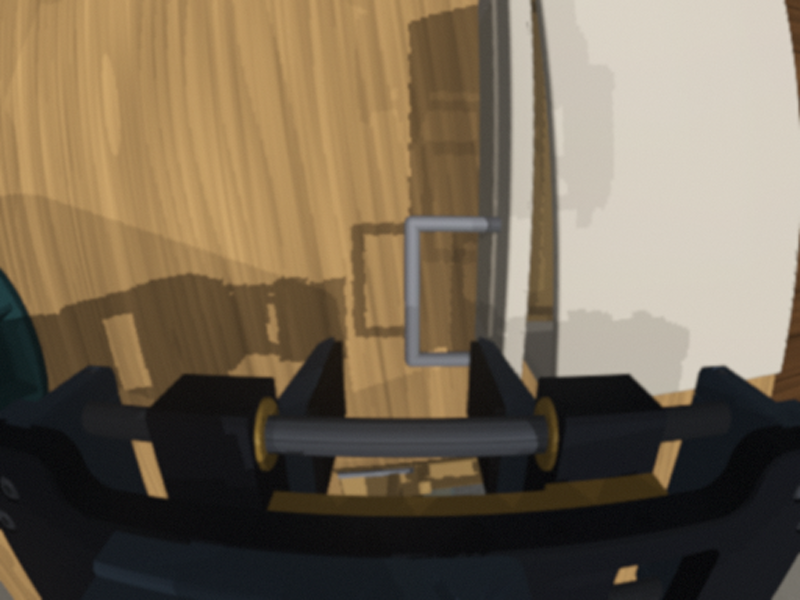

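The wrist view shows the bar upright at column 412, centred between the fingers and parallel to them, so I descend.

servo_tool([
  [0.1,0,-3,0,0,0,5],
  [0,0,-3,0,0,0,5],
  [0,0,-3,0,0,0,5],
  [0,0,-2.5,0,0,0,5],
  [0,0,-2,0,0,0,5],
  [0,0,0,0,0,0,5],
  [0,0,0,0,0,0,0],
  [0,0,0,0,0,0,0],
  [0,0,0,0,0,0,0],
  [0,0,0,0,0,0,0],
  [0,0,0,0,0,0,0],
  [0,0,0,0,0,0,0],
], newtons=15)

```text
time_s: 3.35
eef_pos: [0.5618, 0.0196, 0.2702]
eef_rot: [0.751, 0.661, 0.0, 0.0]
force: [0.8, 0.0, 5.0]
grip_width: 0.105
grip_force: 15.0
```

```bash
python3 - <<'E'
from h import *
s=st(); p=s['eef_pos'][:2]; H=np.array([.656,.238]); v=p-H; print(np.linalg.norm(v))
a=.072; R=lambda t:np.array([[np.cos(t),-np.sin(t)],[np.sin(t),np.cos(t)]])
q=[H+R(-a*k)@v for k in range(21)]; print((np.diff(q,axis=0)*100).round(2).tolist(),q[-1])
E
```

```text
t 3.35 p [0.5618 0.0196 0.2702] yawY -0.127 z [ 0.001  0.    -1.   ] w 0.010 gf 15.0 F [0.8 0.  5. ] q [-0.01  0.37  2.06  0.    0.71  0.12]
0.23783586106710852
[[-1.55, 0.73], [-1.49, 0.84], [-1.43, 0.95], [-1.35, 1.05], [-1.27, 1.14], [-1.19, 1.23], [-1.1, 1.31], [-1.0, 1.39], [-0.9, 1.46], [-0.79, 1.52], [-0.68, 1.57], [-0.56, 1.62], [-0.45, 1.65], [-0.33, 1.68], [-0.2, 1.7], [-0.08, 1.71], [0.04, 1.71], [0.16, 1.7], [0.29, 1.69], [0.41, 1.66]] [0.42719038 0.30290034]
```

servo_tool([
  [-1.55,0.73,0,0,0,-0.072,0],
  [-1.49,0.84,0,0,0,-0.072,0],
  [-1.43,0.95,0,0,0,-0.072,0],
  [-1.35,1.05,0,0,0,-0.072,0],
  [-1.27,1.14,0,0,0,-0.072,0],
  [-1.19,1.23,0,0,0,-0.072,0],
  [-1.1,1.31,0,0,0,-0.072,0],
  [0,0,0,0,0,0,0],
])

```text
time_s: 4.15
eef_pos: [0.4659, 0.0926, 0.2697]
eef_rot: [0.892, 0.452, -0.002, -0.0]
force: [-11.8, -8.1, 16.1]
grip_width: 0.107
grip_force: 15.0
```

servo_tool([
  [-1.15,1.25,-0.1,0,0,-0.072,0],
  [-1.0,1.36,0,0,0,-0.072,0],
  [-0.84,1.52,0,0,0,-0.072,0],
  [-0.68,1.57,0,0,0,-0.072,0],
  [0,0,0,0,0,0,0],
])

```text
time_s: 4.65
eef_pos: [0.4305, 0.1502, 0.2693]
eef_rot: [0.948, 0.32, -0.0, -0.0]
force: [-6.6, -2.2, 18.0]
grip_width: 0.103
grip_force: 15.0
```

servo_tool([
  [-0.6,1.62,0.2,0,0,-0.072,0],
  [-0.5,1.65,0.1,0,0,-0.072,0],
  [-0.38,1.68,0,0,0,-0.072,0],
  [-0.24,1.7,0,0,0,-0.072,0],
  [-0.08,1.71,0,0,0,-0.072,0],
  [0.04,1.71,0,0,0,-0.072,0],
  [0.16,1.7,0,0,0,-0.072,0],
  [0.29,1.69,0,0,0,-0.072,0],
  [0.41,1.66,0,0,0,-0.072,0],
  [0,0,0,0,0,0,0],
])

```text
time_s: 5.65
eef_pos: [0.4203, 0.3013, 0.2706]
eef_rot: [1.0, 0.001, -0.003, 0.001]
force: [-18.1, 5.4, 4.9]
grip_width: 0.11
grip_force: 15.1
```

servo_tool([
  [0,0,0,0,0,0,5],
  [0,0,0,0,0,0,5],
  [0,0,0,0,0,0,5],
  [0,0,2,0,0,0,5],
  [0,0,3,0,0,0,5],
  [0,0,3,0,0,0,5],
  [0,0,3,0,0,0,5],
  [0,0,3,0,0,0,5],
])

```text
time_s: 6.45
eef_pos: [0.4221, 0.2999, 0.4132]
eef_rot: [1.0, 0.002, 0.0, -0.0]
force: [0.6, -0.1, 0.0]
grip_width: 0.548
grip_force: 0.0
```

servo_tool([
  [0.52,-2.88,0,0,0,0.0775,5],
  [0.52,-2.88,0,0,0,0.0775,5],
  [0.52,-2.88,0,0,0,0.0775,5],
  [0.52,-2.88,0,0,0,0.0775,5],
  [0.52,-2.88,0,0,0,0.0775,5],
  [0.52,-2.88,0,0,0,0.0775,5],
  [0.52,-2.88,0,0,0,0.0775,5],
  [0.52,-2.88,0,0,0,0.0775,5],
  [0.52,-2.88,0,0,0,0.0775,5],
  [0.52,-2.88,0,0,0,0.0775,5],
  [0.52,-2.88,0,0,0,0.0775,5],
  [0.52,-2.88,0,0,0,0.0775,5],
  [0.52,-2.88,0,0,0,0.0775,5],
  [0.52,-2.88,0,0,0,0.0775,5],
  [0.52,-2.88,0,0,0,0.0775,5],
  [0.52,-2.88,0,0,0,0.0775,5],
  [0.52,-2.88,0,0,0,0.0775,5],
  [0.52,-2.88,0,0,0,0.0775,5],
  [0.52,-2.88,0,0,0,0.0775,5],
  [0.52,-2.88,0,0,0,0.0775,5],
])

```text
time_s: 8.45
eef_pos: [0.526, -0.2773, 0.4119]
eef_rot: [0.712, 0.702, 0.0, 0.0]
force: [-0.5, 0.3, 0.2]
grip_width: 0.547
grip_force: 0.0
```

```bash
python3 - <<'E'
from h import *
from rig import r,imaging
st(); f=imaging.grab_frame('wrist'); save(f,'w2')
f=imaging.grab_frame('top'); pickle.dump(f,open('top2.pkl','wb')); save(f,'top2')
E
```

```text
t 8.45 p [ 0.526  -0.2773  0.4119] yawY -0.014 z [ 0. -0. -1.] w 0.050 gf 0.0 F [-0.5  0.3  0.2] q [-0.52  0.21  1.95 -0.    0.99 -0.51]
scale 1.5625
scale 1.5625
```

View pics/w2.png

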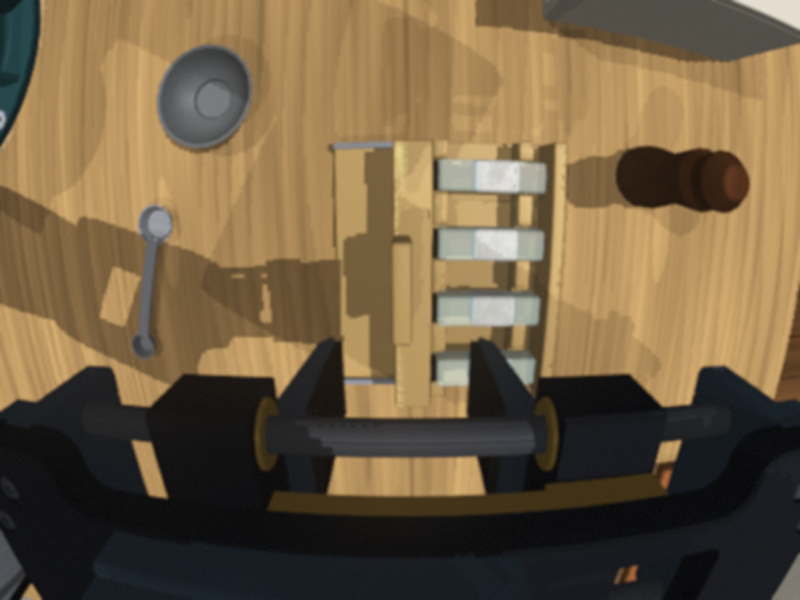

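View pics/top2.png

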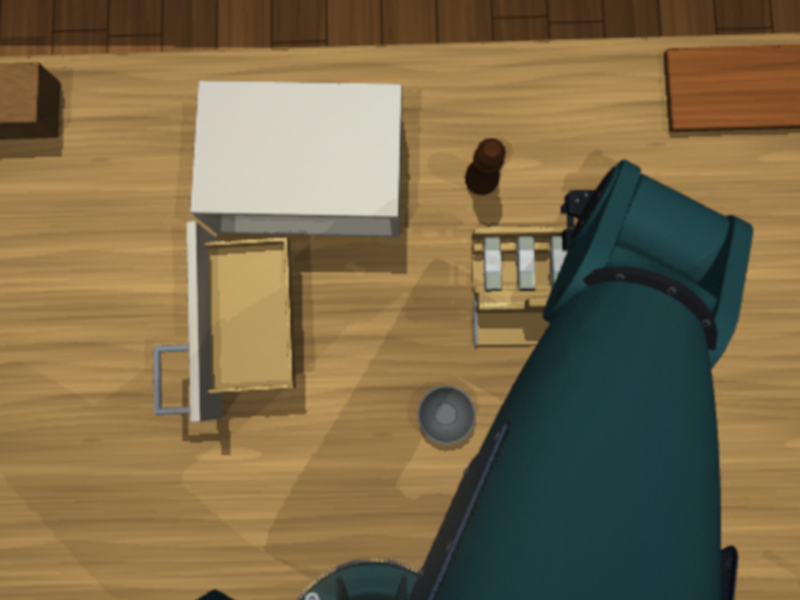

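The wrist view has the jaw plate at column 402, about 3 mm to the −x side of the finger centre at 407. The top view shows the door square open, with the tray at columns 207–290 and rows 238–390.

servo_tool([
  [-0.3,0,-3,0,0,0,5],
  [0,0.15,-3,0,0,0,5],
  [0,0,-3,0,0,0,5],
  [0,0,-3,0,0,0,5],
  [0,0,-2,0,0,0,5],
  [0,0,-1.1,0,0,0,5],
  [0,0,0,0,0,0,5],
  [0,0,0,0,0,0,0],
  [0,0,0,0,0,0,0],
  [0,0,0,0,0,0,0],
  [0,0,0,0,0,0,0],
  [0,0,0,0,0,0,0],
], newtons=15)

```text
time_s: 9.75
eef_pos: [0.523, -0.2742, 0.2611]
eef_rot: [0.713, 0.701, -0.0, 0.0]
force: [-4.6, -1.2, 9.9]
grip_width: 0.151
grip_force: 15.0
```

servo_tool([
  [-0.8,0.02,0.1,0,0,0,0],
  [-0.8,0.02,0,0,0,0,0],
  [-0.8,0.02,0,0,0,0,0],
  [-0.8,0.02,0,0,0,0,0],
  [-0.8,0.02,0,0,0,0,0],
  [-0.6,0.01,0,0,0,0,0],
  [0,0,0,0,0,0,0],
  [0,0,0,0,0,0,0],
])

```text
time_s: 10.55
eef_pos: [0.477, -0.2733, 0.262]
eef_rot: [0.713, 0.701, 0.0, 0.001]
force: [2.8, -1.2, -1.6]
grip_width: 0.173
grip_force: 1.5
```

servo_tool([
  [0,0,0,0,0,0,0],
  [0,0,0,0,0,0,0],
  [0,0,0,0,0,0,0],
  [-0.2,0,0,0,0,0,0],
  [0,0,0,0,0,0,0],
  [0,0,0,0,0,0,0],
])

```text
time_s: 11.15
eef_pos: [0.4768, -0.2732, 0.2621]
eef_rot: [0.713, 0.701, 0.001, 0.003]
force: [25.1, 2.8, -18.0]
grip_width: 0.154
grip_force: 15.0
```

servo_tool([
  [0.2,0,0,0,0,0,5],
  [0,0,0,0,0,0,5],
  [0,0,0,0,0,0,5],
  [0,0,2,0,0,0,5],
  [0,0,3,0,0,0,5],
  [0,0,3,0,0,0,5],
  [0,0,3,0,0,0,5],
  [0,0,3,0,0,0,5],
])

```text
time_s: 11.95
eef_pos: [0.4766, -0.273, 0.4029]
eef_rot: [0.713, 0.701, -0.0, -0.0]
force: [-0.4, -0.5, 0.0]
grip_width: 0.546
grip_force: 0.0
```

```bash
python3 - <<'E'
from h import *
st()
f=pickle.load(open('top2.pkl','rb')); s=.64
for n,u,v,z in [('door hinge out',188,222,.124),('door free out',191,421,.124),('door hinge in',196,222,.124),('door free in',201,420,.124),('tray wall outer',288,239,.088),('tray wall outer free',294,387,.088),('tray at panel hinge',207,240,.088),('tray at panel free',210,391,.088),('h1',155,346,.102),('h2',157,413,.102)]: print(n,onz(f,u*s,v*s,z).round(4))
save(f,'traycrop',(110,135,210,285))
E
```

```text
t 11.95 p [ 0.4766 -0.273   0.4029] yawY -0.017 z [-0.  0. -1.] w 0.050 gf 0.0 F [-0.4 -0.5  0. ] q [-0.56  0.14  2.04 -0.    0.96 -0.55]
door hinge out [0.6492 0.249  0.124 ]
door free out [0.3645 0.2407 0.124 ]
door hinge in [0.6489 0.2373 0.124 ]
door free in [0.3656 0.2266 0.124 ]
tray wall outer [0.6287 0.1103 0.088 ]
tray wall outer free [0.4087 0.1023 0.088 ]
tray at panel hinge [0.6303 0.2318 0.088 ]
tray at panel free [0.4057 0.225  0.088 ]
h1 [0.4722 0.3016 0.102 ]
h2 [0.3761 0.2968 0.102 ]
scale 4.0
```

View pics/traycrop.png

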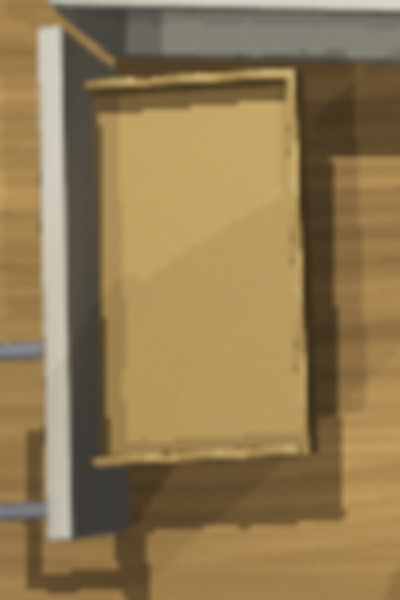

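servo_tool([
  [0.65,0.47,0,0,0,-0.0985,4],
  [0.65,0.47,0,0,0,-0.0985,4],
  [0.65,0.47,0,0,0,-0.0985,4],
  [0.65,0.47,0,0,0,-0.0985,4],
  [0.65,0.47,0,0,0,-0.0985,4],
  [0.65,0.47,0,0,0,-0.0985,4],
  [0.65,0.47,0,0,0,-0.0985,4],
  [0.65,0.47,0,0,0,-0.0985,4],
  [0.65,0.47,0,0,0,-0.0985,4],
  [0.65,0.47,0,0,0,-0.0985,4],
  [0.65,0.47,0,0,0,-0.0985,4],
  [0.65,0.47,0,0,0,-0.0985,4],
  [0.65,0.47,0,0,0,-0.0985,4],
  [0.65,0.47,0,0,0,-0.0985,4],
  [0.65,0.47,0,0,0,-0.0985,4],
  [0.65,0.47,0,0,0,-0.0985,4],
])

```text
time_s: 13.55
eef_pos: [0.581, -0.1978, 0.4016]
eef_rot: [1.0, -0.013, -0.0, -0.0]
force: [0.3, 0.2, 0.0]
grip_width: 0.44
grip_force: 0.0
```

```bash
cat >> h.py <<'E'
def wz(f,u,v,z):
    a=np.array([u-f['cx'],v-f['cy']])/f['fx']; th=np.hypot(*a); d=f['R'].T@np.r_[a*np.sin(th)/max(th,1e-9),np.cos(th)]
    c=-f['R'].T@f['t']; return c+d*(z-c[2])/d[2]
def blobs(f,fn,z,box,thr=165,lo=15):
    m=(f['img'].min(2)>thr).astype(np.uint8); n,l,s,c=cv2.connectedComponentsWithStats(m)
    for i in range(1,n):
        if s[i,4]<lo: continue
        P=fn(f,*c[i],z)
        if box[0]<P[0]<box[1] and box[2]<P[1]<box[3]: print('blob',c[i].round(1),s[i,4],P.round(4))
E
python3 - <<'E'
from h import *
from rig import r,imaging
st(); f=imaging.grab_frame('wrist'); pickle.dump(f,open('w.pkl','wb')); save(f,'w3')
blobs(f,wz,.05,(.45,.7,-.45,-.1))
E
```

```text
t 13.55 p [ 0.581  -0.1978  0.4016] yawY -1.597 z [-0.001  0.    -1.   ] w 0.040 gf 0.0 F [0.3 0.2 0. ] q [-0.37  0.25  1.92 -0.    0.98  1.23]
scale 1.5625
blob [388.2 170.9] 509 [ 0.591  -0.3535  0.05  ]
blob [304.3 169.6] 516 [ 0.5935 -0.249   0.05  ]
blob [258.3 170.3] 553 [ 0.5938 -0.1965  0.05  ]
blob [347.8 170.6] 502 [ 0.5916 -0.301   0.05  ]
```

View pics/w3.png

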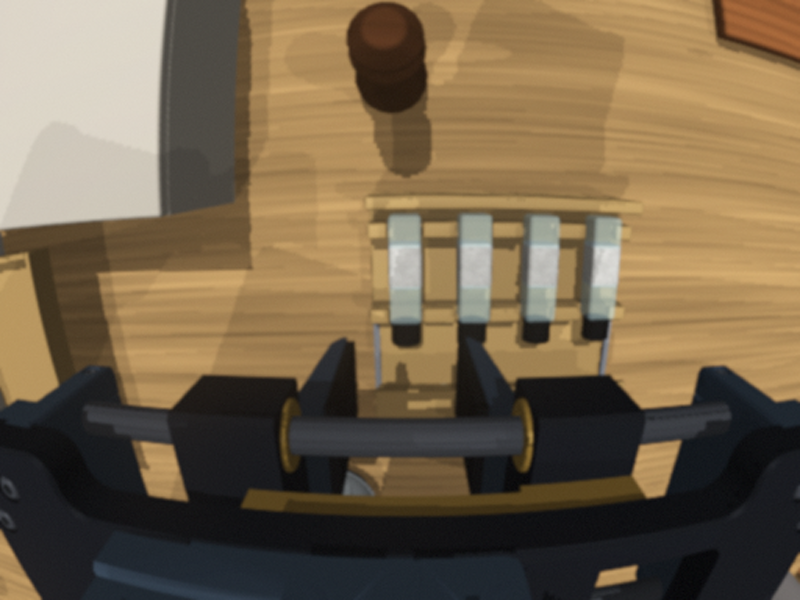

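The wrist view shows four vials, with black caps now clear of the jaw and labels at columns 404, 475, 543 and 605 (row ~267). The gripper is aligned over the leftmost vial.

servo_tool([
  [0,0.1,-3,0,0,0,4],
  [0,0,-4,0,0,0,4],
  [0,0,-4,0,0,0,4],
  [0,0,-3,0,0,0,4],
  [0,0,-2,0,0,0,4],
  [0,0,-1.1,0,0,0,4],
  [0,0,-1,0,0,0,4],
  [0,0,0,0,0,0,4],
  [0,0,0,0,0,0,0],
  [0,0,0,0,0,0,0],
  [0,0,0,0,0,0,0],
  [0,0,0,0,0,0,0],
  [0,0,0,0,0,0,0],
], newtons=20)

```text
time_s: 14.9
eef_pos: [0.5814, -0.1971, 0.2217]
eef_rot: [1.0, -0.011, 0.001, 0.0]
force: [-2.1, 0.4, 7.5]
grip_width: 0.264
grip_force: 20.0
```

servo_tool([
  [0,0,2,0,0,0,0],
  [0,0,4,0,0,0,0],
  [0,0,4,0,0,0,0],
  [0,0,4,0,0,0,0],
  [0.055,2.32,0.2,0,0,0.102,0],
  [0.055,2.32,0,0,0,0.102,0],
  [0.055,2.32,0,0,0,0.102,0],
  [0.055,2.32,0,0,0,0.102,0],
  [0.055,2.32,0,0,0,0.102,0],
  [0.055,2.32,0,0,0,0.102,0],
  [0.055,2.32,0,0,0,0.102,0],
  [0.055,2.32,0,0,0,0.102,0],
  [0.055,2.32,0,0,0,0.102,0],
  [0.055,2.32,0,0,0,0.102,0],
  [0.055,2.32,0,0,0,0.102,0],
  [0.055,2.32,0,0,0,0.102,0],
  [0.055,2.32,0,0,0,0.102,0],
  [0.055,2.32,0,0,0,0.102,0],
  [0.055,2.32,0,0,0,0.102,0],
  [0.055,2.32,0,0,0,0.102,0],
])

```text
time_s: 16.9
eef_pos: [0.5897, 0.1752, 0.3631]
eef_rot: [0.692, 0.722, 0.0, 0.0]
force: [-0.2, 0.3, -1.7]
grip_width: 0.265
grip_force: 20.0
```

```bash
python3 - <<'E'
from h import *
from rig import r,imaging
st(); f=imaging.grab_frame('wrist'); save(f,'w4')
E
```

```text
t 16.90 p [0.5897 0.1752 0.3631] yawY 0.043 z [ 0.  0. -1.] w 0.024 gf 20.0 F [-0.2  0.3 -1.7] q [ 0.25  0.3   1.93 -0.    0.91  0.21]
scale 1.5625
```

View pics/w4.png

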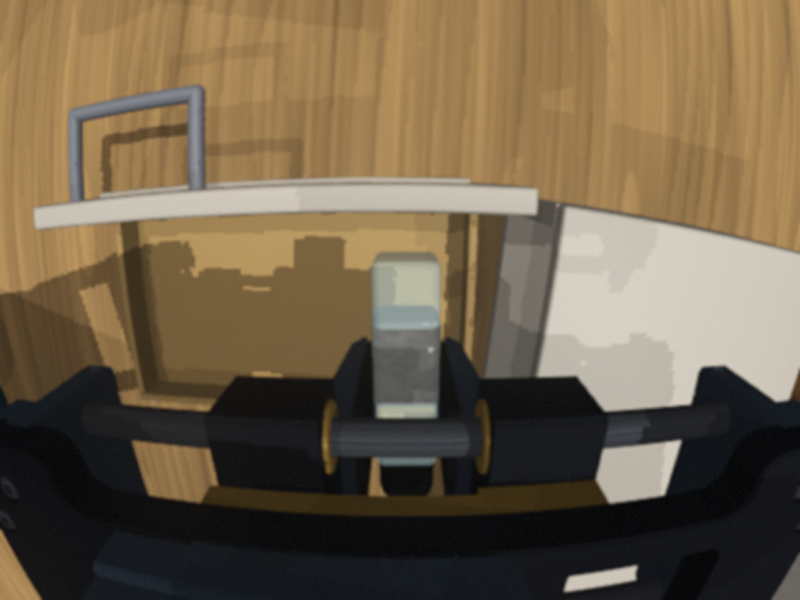

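The vial is held centred and hangs clear between the tray walls at columns 125 and 460, aligned square to the panel. I lower it into the hinge-side slot.

servo_tool([
  [-0.2,-0.1,-2,0,0,-0.005,0],
  [0,0,-3,0,0,0,0],
  [0,0,-2,0,0,0,0],
  [0,0,-1.5,0,0,0,0],
  [0,0,-1,0,0,0,0],
  [0,0,-0.5,0,0,0,0],
  [0,0,0,0,0,0,0],
])

```text
time_s: 17.65
eef_pos: [0.588, 0.1732, 0.2627]
eef_rot: [0.695, 0.719, -0.0, -0.0]
force: [-0.6, -0.9, -0.9]
grip_width: 0.264
grip_force: 20.0
```

servo_tool([
  [0,0,-0.1,0,0,0,0],
  [0,0,0,0,0,0,3.6],
  [0,0,0,0,0,0,3.6],
  [0,0,0,0,0,0,3.6],
  [0,0,1,0,0,0,3.6],
  [0,0,3,0,0,0,3.6],
  [0,0,4,0,0,0,3.6],
  [0,0,4,0,0,0,3.6],
  [0,0,2,0,0,0,3.6],
])

```text
time_s: 18.55
eef_pos: [0.5883, 0.1734, 0.4062]
eef_rot: [0.695, 0.719, 0.002, 0.001]
force: [-0.4, 0.6, -0.6]
grip_width: 0.397
grip_force: 0.0
```

```bash
python3 - <<'E'
from h import *
from rig import r,imaging
st(); f=imaging.grab_frame('wrist'); pickle.dump(f,open('w.pkl','wb')); save(f,'w5')
blobs(f,wz,.09,(.38,.65,.1,.23),150)
f=imaging.grab_frame('top'); blobs(f,onz,.05,(.4,.7,-.45,-.1))
E
```

```text
t 18.55 p [0.5883 0.1734 0.4062] yawY 0.034 z [ 0.004  0.001 -1.   ] w 0.036 gf 0.0 F [-0.4  0.6 -0.6] q [0.25 0.24 1.91 0.   0.98 0.21]
scale 1.5625
blob [267.8 152.5] 26 [0.595  0.2137 0.09  ]
blob [258.6 178. ] 715 [0.5867 0.1872 0.09  ]
blob [358.6 165.8] 123 [ 0.595  -0.3025  0.05  ]
blob [380.  165.5] 124 [ 0.5944 -0.3538  0.05  ]
blob [336.8 166.4] 118 [ 0.5948 -0.2505  0.05  ]
```

View pics/w5.png

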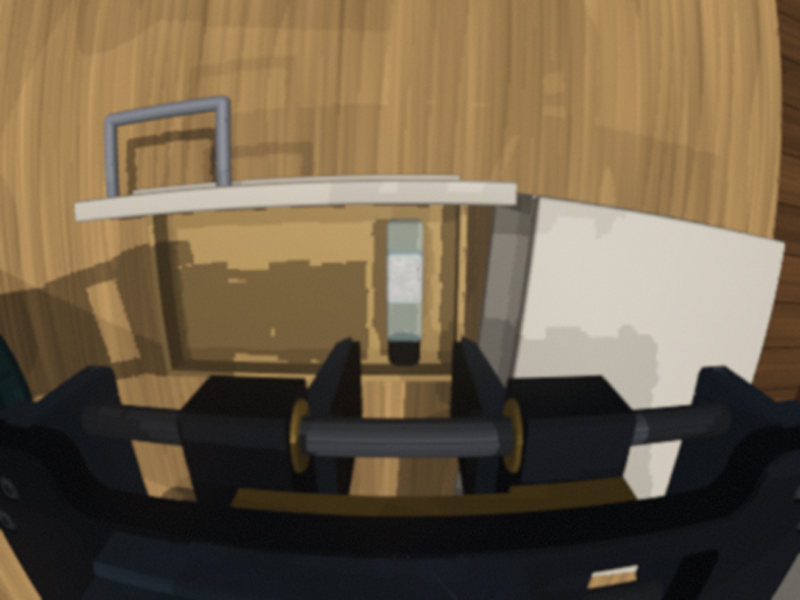

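The vial lies flat, square and well placed (label at (405,278)). Next vial.

servo_tool([
  [-0.04,-2.115,0,0,0,-0.0815,4],
  [-0.04,-2.115,0,0,0,-0.0815,4],
  [-0.04,-2.115,0,0,0,-0.0815,4],
  [-0.04,-2.115,0,0,0,-0.0815,4],
  [-0.04,-2.115,0,0,0,-0.0815,4],
  [-0.04,-2.115,0,0,0,-0.0815,4],
  [-0.04,-2.115,0,0,0,-0.0815,4],
  [-0.04,-2.115,0,0,0,-0.0815,4],
  [-0.04,-2.115,0,0,0,-0.0815,4],
  [-0.04,-2.115,0,0,0,-0.0815,4],
  [-0.04,-2.115,0,0,0,-0.0815,4],
  [-0.04,-2.115,0,0,0,-0.0815,4],
  [-0.04,-2.115,0,0,0,-0.0815,4],
  [-0.04,-2.115,0,0,0,-0.0815,4],
  [-0.04,-2.115,0,0,0,-0.0815,4],
  [-0.04,-2.115,0,0,0,-0.0815,4],
  [-0.04,-2.115,0,0,0,-0.0815,4],
  [-0.04,-2.115,0,0,0,-0.0815,4],
  [-0.04,-2.115,0,0,0,-0.0815,4],
  [-0.04,-2.115,0,0,0,-0.0815,4],
])

```text
time_s: 20.65
eef_pos: [0.5795, -0.2505, 0.4009]
eef_rot: [1.0, -0.014, -0.001, -0.0]
force: [0.4, 0.2, 0.1]
grip_width: 0.439
grip_force: 0.0
```

```bash
python3 - <<'E'
from h import *
from rig import r,imaging
st(); f=imaging.grab_frame('wrist'); blobs(f,wz,.05,(.4,.7,-.45,-.1))
f=imaging.grab_frame('top'); blobs(f,onz,.09,(.38,.65,.1,.23),150)
E
```

```text
t 20.65 p [ 0.5795 -0.2505  0.4009] yawY -1.599 z [-0.001  0.001 -1.   ] w 0.040 gf 0.0 F [0.4 0.2 0.1] q [-0.44  0.28  1.88  0.    0.99  1.15]
blob [258.3 169.3] 544 [ 0.5934 -0.2491  0.05  ]
blob [303.6 169.1] 512 [ 0.5925 -0.3007  0.05  ]
blob [347.5 169.7] 496 [ 0.591 -0.353  0.05 ]
blob [152.5 170. ] 291 [0.5897 0.184  0.09  ]
```

servo_tool([
  [0.1,0.13,-3,0,0,0,4],
  [0,0,-4,0,0,0,4],
  [0,0,-4,0,0,0,4],
  [0,0,-3,0,0,0,4],
  [0,0,-2,0,0,0,4],
  [0,0,-1.1,0,0,0,4],
  [0,0,-0.8,0,0,0,4],
  [0,0,0,0,0,0,4],
  [0,0,0,0,0,0,0],
  [0,0,0,0,0,0,0],
  [0,0,0,0,0,0,0],
  [0,0,0,0,0,0,0],
  [0,0,0,0,0,0,0],
], newtons=20)

```text
time_s: 22.05
eef_pos: [0.5812, -0.2486, 0.2237]
eef_rot: [1.0, -0.013, 0.001, 0.0]
force: [-0.3, 0.7, 7.6]
grip_width: 0.259
grip_force: 20.0
```

servo_tool([
  [0,0,2,0,0,0,0],
  [0,0,4,0,0,0,0],
  [0,0,4,0,0,0,0],
  [0,0,4,0,0,0,0],
  [-0.25,2.63,0.2,0,0,0.102,0],
  [-0.25,2.63,0,0,0,0.102,0],
  [-0.25,2.63,0,0,0,0.102,0],
  [-0.25,2.63,0,0,0,0.102,0],
  [-0.25,2.63,0,0,0,0.102,0],
  [-0.25,2.63,0,0,0,0.102,0],
  [-0.25,2.63,0,0,0,0.102,0],
  [-0.25,2.63,0,0,0,0.102,0],
  [-0.25,2.63,0,0,0,0.102,0],
  [-0.25,2.63,0,0,0,0.102,0],
  [-0.25,2.63,0,0,0,0.102,0],
  [-0.25,2.63,0,0,0,0.102,0],
  [-0.25,2.63,0,0,0,0.102,0],
  [-0.25,2.63,0,0,0,0.102,0],
  [-0.25,2.63,0,0,0,0.102,0],
  [-0.25,2.63,0,0,0,0.102,0],
])

```text
time_s: 24.05
eef_pos: [0.5406, 0.1734, 0.3651]
eef_rot: [0.693, 0.721, 0.0, 0.0]
force: [0.4, -0.8, -0.9]
grip_width: 0.261
grip_force: 20.0
```

servo_tool([
  [0,0,-2,0,0,-0.005,0],
  [0,0,-3,0,0,0,0],
  [0,0,-2,0,0,0,0],
  [0,0,-1.5,0,0,0,0],
  [0,0,-1,0,0,0,0],
  [0,0,-0.6,0,0,0,0],
  [0,0,0,0,0,0,0],
])

```text
time_s: 24.75
eef_pos: [0.5411, 0.1724, 0.2637]
eef_rot: [0.696, 0.718, 0.0, 0.0]
force: [0.6, -0.1, -0.6]
grip_width: 0.262
grip_force: 20.0
```

servo_tool([
  [0,0,0,0,0,0,0],
  [0,0,0,0,0,0,3.6],
  [0,0,0,0,0,0,3.6],
  [0,0,0,0,0,0,3.6],
  [0,0,1,0,0,0,3.6],
  [0,0,3,0,0,0,3.6],
  [0,0,4,0,0,0,3.6],
  [0,0,4,0,0,0,3.6],
  [0,0,2,0,0,0,3.6],
])

```text
time_s: 25.65
eef_pos: [0.5413, 0.1725, 0.408]
eef_rot: [0.696, 0.718, 0.002, 0.001]
force: [0.1, 0.1, -0.4]
grip_width: 0.395
grip_force: 0.0
```

```bash
python3 - <<'E'
from h import *
from rig import r,imaging
st(); f=imaging.grab_frame('wrist'); pickle.dump(f,open('w.pkl','wb'))
blobs(f,wz,.09,(.38,.65,.1,.23),150)
f=imaging.grab_frame('top'); blobs(f,onz,.05,(.4,.7,-.45,-.1))
E
```

```text
t 25.65 p [0.5413 0.1725 0.408 ] yawY 0.031 z [ 0.004  0.001 -1.   ] w 0.036 gf 0.0 F [ 0.1  0.1 -0.4] q [0.27 0.17 2.   0.   0.97 0.24]
blob [258.9 176.8] 752 [0.5399 0.1871 0.09  ]
blob [305.6 177.9] 880 [0.5881 0.1876 0.09  ]
blob [358.3 165.8] 109 [ 0.595 -0.302  0.05 ]
blob [380.1 165.4] 120 [ 0.5947 -0.354   0.05  ]
```

servo_tool([
  [0.195,-2.365,0,0,0,-0.0815,4],
  [0.195,-2.365,0,0,0,-0.0815,4],
  [0.195,-2.365,0,0,0,-0.0815,4],
  [0.195,-2.365,0,0,0,-0.0815,4],
  [0.195,-2.365,0,0,0,-0.0815,4],
  [0.195,-2.365,0,0,0,-0.0815,4],
  [0.195,-2.365,0,0,0,-0.0815,4],
  [0.195,-2.365,0,0,0,-0.0815,4],
  [0.195,-2.365,0,0,0,-0.0815,4],
  [0.195,-2.365,0,0,0,-0.0815,4],
  [0.195,-2.365,0,0,0,-0.0815,4],
  [0.195,-2.365,0,0,0,-0.0815,4],
  [0.195,-2.365,0,0,0,-0.0815,4],
  [0.195,-2.365,0,0,0,-0.0815,4],
  [0.195,-2.365,0,0,0,-0.0815,4],
  [0.195,-2.365,0,0,0,-0.0815,4],
  [0.195,-2.365,0,0,0,-0.0815,4],
  [0.195,-2.365,0,0,0,-0.0815,4],
  [0.195,-2.365,0,0,0,-0.0815,4],
  [0.195,-2.365,0,0,0,-0.0815,4],
])

```text
time_s: 27.75
eef_pos: [0.5796, -0.3015, 0.4028]
eef_rot: [1.0, -0.016, -0.001, -0.0]
force: [-0.8, -0.3, -1.0]
grip_width: 0.438
grip_force: 0.0
```

```bash
python3 - <<'E'
from h import *
from rig import r,imaging
st(); f=imaging.grab_frame('wrist'); blobs(f,wz,.05,(.4,.7,-.45,-.1))
f=imaging.grab_frame('top'); blobs(f,onz,.09,(.38,.65,.1,.23),150)
E
```

```text
t 27.75 p [ 0.5796 -0.3015  0.4028] yawY -1.602 z [-0.001  0.001 -1.   ] w 0.040 gf 0.0 F [-0.8 -0.3 -1. ] q [-0.52  0.31  1.83  0.    1.    1.09]
blob [304.3 168.7] 497 [ 0.5924 -0.3528  0.05  ]
blob [259.1 169.9] 502 [ 0.5924 -0.301   0.05  ]
blob [151.2 169.6] 211 [0.5907 0.1871 0.09  ]
blob [151.7 189.8] 211 [0.5433 0.1856 0.09  ]
```

servo_tool([
  [0.05,0.08,-3,0,0,0.005,4],
  [0,0,-4,0,0,0,4],
  [0,0,-4,0,0,0,4],
  [0,0,-3,0,0,0,4],
  [0,0,-2,0,0,0,4],
  [0,0,-1.1,0,0,0,4],
  [0,0,-1.0,0,0,0,4],
  [0,0,0,0,0,0,4],
  [0,0,0,0,0,0,0],
  [0,0,0,0,0,0,0],
  [0,0,0,0,0,0,0],
  [0,0,0,0,0,0,0],
  [0,0,0,0,0,0,0],
], newtons=20)

```text
time_s: 29.15
eef_pos: [0.5807, -0.3001, 0.2238]
eef_rot: [1.0, -0.012, 0.001, 0.0]
force: [-1.1, -0.4, 6.6]
grip_width: 0.26
grip_force: 20.0
```

servo_tool([
  [0,0,2,0,0,0,0],
  [0,0,4,0,0,0,0],
  [0,0,4,0,0,0,0],
  [0,0,4,0,0,0,0],
  [-0.54,2.945,0.2,0,0,0.1018,0],
  [-0.54,2.945,0,0,0,0.1018,0],
  [-0.54,2.945,0,0,0,0.1018,0],
  [-0.54,2.945,0,0,0,0.1018,0],
  [-0.54,2.945,0,0,0,0.1018,0],
  [-0.54,2.945,0,0,0,0.1018,0],
  [-0.54,2.945,0,0,0,0.1018,0],
  [-0.54,2.945,0,0,0,0.1018,0],
  [-0.54,2.945,0,0,0,0.1018,0],
  [-0.54,2.945,0,0,0,0.1018,0],
  [-0.54,2.945,0,0,0,0.1018,0],
  [-0.54,2.945,0,0,0,0.1018,0],
  [-0.54,2.945,0,0,0,0.1018,0],
  [-0.54,2.945,0,0,0,0.1018,0],
  [-0.54,2.945,0,0,0,0.1018,0],
  [-0.54,2.945,0,0,0,0.1018,0],
])

```text
time_s: 31.15
eef_pos: [0.4935, 0.1725, 0.3651]
eef_rot: [0.693, 0.721, 0.0, 0.0]
force: [0.2, -0.8, -0.6]
grip_width: 0.262
grip_force: 20.0
```

servo_tool([
  [0,0,-2,0,0,-0.005,0],
  [0,0,-3,0,0,0,0],
  [0,0,-2,0,0,0,0],
  [0,0,-1.5,0,0,0,0],
  [0,0,-0.7,0,0,0,0],
  [0,0,0,0,0,0,0],
])

```text
time_s: 31.75
eef_pos: [0.494, 0.1713, 0.2724]
eef_rot: [0.697, 0.718, -0.0, -0.0]
force: [0.9, -0.7, -0.3]
grip_width: 0.26
grip_force: 20.0
```

servo_tool([
  [0,0,-0.6,0,0,0,0],
  [0,0,-0.3,0,0,0,0],
  [0,0,0,0,0,0,0],
  [0,0,0,0,0,0,3.6],
  [0,0,0,0,0,0,3.6],
  [0,0,0,0,0,0,3.6],
  [0,0,1,0,0,0,3.6],
  [0,0,3,0,0,0,3.6],
  [0,0,4,0,0,0,3.6],
  [0,0,4,0,0,0,3.6],
  [0,0,2,0,0,0,3.6],
])

```text
time_s: 32.85
eef_pos: [0.4943, 0.1715, 0.4079]
eef_rot: [0.696, 0.718, 0.002, 0.001]
force: [0.5, 0.8, -0.2]
grip_width: 0.393
grip_force: 0.0
```

```bash
python3 - <<'E'
from h import *
from rig import r,imaging
st(); f=imaging.grab_frame('wrist'); pickle.dump(f,open('w.pkl','wb'))
blobs(f,wz,.09,(.38,.65,.1,.23),150)
f=imaging.grab_frame('top'); blobs(f,onz,.05,(.4,.7,-.45,-.1))
E
```

```text
t 32.85 p [0.4943 0.1715 0.4079] yawY 0.030 z [ 0.004  0.001 -1.   ] w 0.036 gf 0.0 F [ 0.5  0.8 -0.2] q [0.29 0.09 2.09 0.   0.96 0.26]
blob [259.3 175.6] 1007 [0.4933 0.1874 0.09  ]
blob [305.  176.1] 1073 [0.5405 0.1885 0.09  ]
blob [348.7 178.5] 1015 [0.5879 0.1878 0.09  ]
blob [380.  165.1] 112 [ 0.5955 -0.354   0.05  ]
```

servo_tool([
  [0.425,-2.62,0,0,0,-0.0813,4],
  [0.425,-2.62,0,0,0,-0.0813,4],
  [0.425,-2.62,0,0,0,-0.0813,4],
  [0.425,-2.62,0,0,0,-0.0813,4],
  [0.425,-2.62,0,0,0,-0.0813,4],
  [0.425,-2.62,0,0,0,-0.0813,4],
  [0.425,-2.62,0,0,0,-0.0813,4],
  [0.425,-2.62,0,0,0,-0.0813,4],
  [0.425,-2.62,0,0,0,-0.0813,4],
  [0.425,-2.62,0,0,0,-0.0813,4],
  [0.425,-2.62,0,0,0,-0.0813,4],
  [0.425,-2.62,0,0,0,-0.0813,4],
  [0.425,-2.62,0,0,0,-0.0813,4],
  [0.425,-2.62,0,0,0,-0.0813,4],
  [0.425,-2.62,0,0,0,-0.0813,4],
  [0.425,-2.62,0,0,0,-0.0813,4],
  [0.425,-2.62,0,0,0,-0.0813,4],
  [0.425,-2.62,0,0,0,-0.0813,4],
  [0.425,-2.62,0,0,0,-0.0813,4],
  [0.425,-2.62,0,0,0,-0.0813,4],
])

```text
time_s: 34.95
eef_pos: [0.5788, -0.3536, 0.4027]
eef_rot: [1.0, -0.014, -0.001, -0.0]
force: [0.1, 0.9, -0.3]
grip_width: 0.439
grip_force: 0.0
```

```bash
python3 - <<'E'
from h import *
from rig import r,imaging
st(); f=imaging.grab_frame('wrist'); blobs(f,wz,.05,(.4,.7,-.45,-.1))
f=imaging.grab_frame('top'); blobs(f,onz,.09,(.38,.65,.1,.23),150)
E
```

```text
t 34.95 p [ 0.5788 -0.3536  0.4027] yawY -1.600 z [-0.001  0.001 -1.   ] w 0.040 gf 0.0 F [ 0.1  0.9 -0.3] q [-0.58  0.35  1.78  0.    1.01  1.02]
blob [259.1 169. ] 497 [ 0.5926 -0.353   0.05  ]
blob [151.  169.7] 182 [0.5906 0.1875 0.09  ]
blob [151.1 189.9] 180 [0.5431 0.187  0.09  ]
blob [151.1 210.5] 162 [0.4953 0.1869 0.09  ]
```

servo_tool([
  [0.05,0.08,-3,0,0,0.005,4],
  [0,0,-4,0,0,0,4],
  [0,0,-4,0,0,0,4],
  [0,0,-3,0,0,0,4],
  [0,0,-2,0,0,0,4],
  [0,0,-1.1,0,0,0,4],
  [0,0,-1.0,0,0,0,4],
  [0,0,0,0,0,0,4],
  [0,0,0,0,0,0,0],
  [0,0,0,0,0,0,0],
  [0,0,0,0,0,0,0],
  [0,0,0,0,0,0,0],
  [0,0,0,0,0,0,0],
], newtons=20)

```text
time_s: 36.35
eef_pos: [0.5799, -0.3521, 0.2239]
eef_rot: [1.0, -0.01, 0.001, 0.0]
force: [-1.2, 1.1, 7.6]
grip_width: 0.265
grip_force: 20.0
```

servo_tool([
  [0,0,2,0,0,0,0],
  [0,0,4,0,0,0,0],
  [0,0,4,0,0,0,0],
  [0,0,4,0,0,0,0],
  [-0.83,3.255,0.2,0,0,0.1018,0],
  [-0.83,3.255,0,0,0,0.1018,0],
  [-0.83,3.255,0,0,0,0.1018,0],
  [-0.83,3.255,0,0,0,0.1018,0],
  [-0.83,3.255,0,0,0,0.1018,0],
  [-0.83,3.255,0,0,0,0.1018,0],
  [-0.83,3.255,0,0,0,0.1018,0],
  [-0.83,3.255,0,0,0,0.1018,0],
  [-0.83,3.255,0,0,0,0.1018,0],
  [-0.83,3.255,0,0,0,0.1018,0],
  [-0.83,3.255,0,0,0,0.1018,0],
  [-0.83,3.255,0,0,0,0.1018,0],
  [-0.83,3.255,0,0,0,0.1018,0],
  [-0.83,3.255,0,0,0,0.1018,0],
  [-0.83,3.255,0,0,0,0.1018,0],
  [-0.83,3.255,0,0,0,0.1018,0],
])

```text
time_s: 38.35
eef_pos: [0.446, 0.1702, 0.3661]
eef_rot: [0.692, 0.722, 0.001, 0.0]
force: [1.4, -0.8, -1.1]
grip_width: 0.263
grip_force: 20.0
```

servo_tool([
  [0,0,-2,0,0,-0.005,0],
  [0,0,-3,0,0,0,0],
  [0,0,-2,0,0,0,0],
  [0,0,-1.5,0,0,0,0],
  [0,0,-0.7,0,0,0,0],
  [0,0,0,0,0,0,0],
])

```text
time_s: 38.95
eef_pos: [0.4466, 0.1689, 0.2729]
eef_rot: [0.696, 0.718, -0.0, -0.0]
force: [0.3, -1.2, -0.9]
grip_width: 0.261
grip_force: 20.0
```

servo_tool([
  [0.1,0.1,-0.6,0,0,0,0],
  [0,0,-0.3,0,0,0,0],
  [0,0,0,0,0,0,0],
  [0,0,0,0,0,0,3.4],
  [0,0,0,0,0,0,3.4],
  [0,0,0,0,0,0,3.4],
  [0,0,1,0,0,0,3.4],
  [0,0,3,0,0,0,3.4],
  [0,0,4,0,0,0,3.4],
  [0,0,4,0,0,0,3.4],
  [0,0,2,0,0,0,3.4],
])

```text
time_s: 40.05
eef_pos: [0.448, 0.1701, 0.4078]
eef_rot: [0.695, 0.719, 0.002, 0.001]
force: [0.8, 0.4, -0.1]
grip_width: 0.373
grip_force: 0.0
```

```bash
python3 - <<'E'
from h import *
from rig import r,imaging
st(); f=imaging.grab_frame('wrist'); pickle.dump(f,open('w.pkl','wb')); save(f,'w6')
blobs(f,wz,.09,(.38,.65,.1,.23),150)
E
```

```text
t 40.05 p [0.448  0.1701 0.4078] yawY 0.033 z [ 0.004  0.001 -1.   ] w 0.034 gf 0.0 F [ 0.8  0.4 -0.1] q [0.31 0.02 2.17 0.   0.95 0.28]
scale 1.5625
blob [259.3 172. ] 1112 [0.4467 0.1898 0.09  ]
blob [304.3 175.8] 1203 [0.4933 0.1875 0.09  ]
blob [347.5 178.4] 1142 [0.5401 0.1868 0.09  ]
blob [387.3 179.7] 1052 [0.587  0.1875 0.09  ]
blob [250.7 202.1] 15 [0.4387 0.1575 0.09  ]
```

View pics/w6.png

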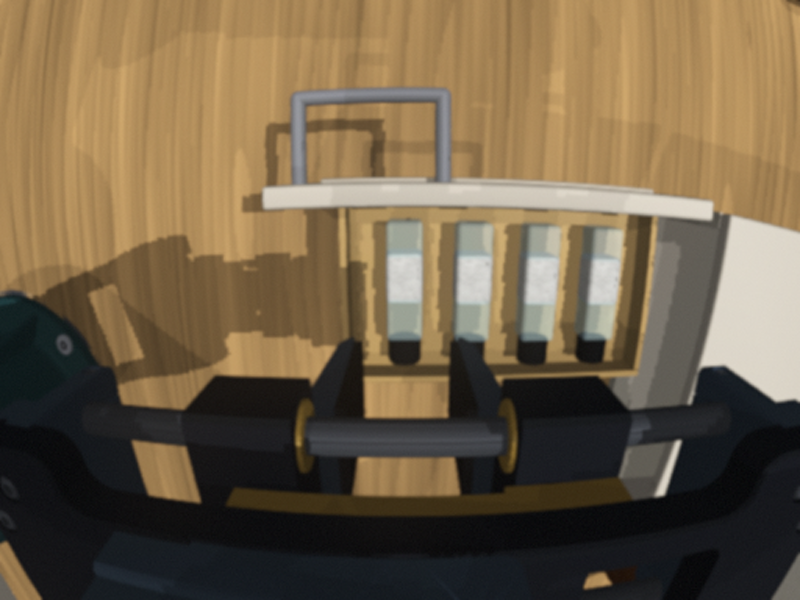

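All four vials lie flat, side by side on the tray floor (labels at columns 404, 475, 541 and 603). Now I close the jaw.

servo_tool([
  [0.185,-2.77,0,0,0,-0.003,5],
  [0.185,-2.77,0,0,0,-0.003,5],
  [0.185,-2.77,0,0,0,-0.003,5],
  [0.185,-2.77,0,0,0,-0.003,5],
  [0.185,-2.77,0,0,0,-0.003,5],
  [0.185,-2.77,0,0,0,-0.003,5],
  [0.185,-2.77,0,0,0,-0.003,5],
  [0.185,-2.77,0,0,0,-0.003,5],
  [0.185,-2.77,0,0,0,-0.003,5],
  [0.185,-2.77,0,0,0,-0.003,5],
  [0.185,-2.77,0,0,0,-0.003,5],
  [0.185,-2.77,0,0,0,-0.003,5],
  [0.185,-2.77,0,0,0,-0.003,5],
  [0.185,-2.77,0,0,0,-0.003,5],
  [0.185,-2.77,0,0,0,-0.003,5],
  [0.185,-2.77,0,0,0,-0.003,5],
  [0,0,0,0,0,0,5],
])

```text
time_s: 41.8
eef_pos: [0.4773, -0.2755, 0.4041]
eef_rot: [0.713, 0.701, -0.0, 0.0]
force: [-0.3, 0.0, -1.5]
grip_width: 0.55
grip_force: 0.0
```

servo_tool([
  [0,0,-3,0,0,0,5],
  [0,0,-3,0,0,0,5],
  [0,0,-3,0,0,0,5],
  [0,0,-3,0,0,0,5],
  [0,0,-1.5,0,0,0,5],
  [0,0,-1,0,0,0,5],
  [0,0,0,0,0,0,5],
  [0,0,0,0,0,0,0],
  [0,0,0,0,0,0,0],
  [0,0,0,0,0,0,0],
  [0,0,0,0,0,0,0],
  [0,0,0,0,0,0,0],
], newtons=15)

```text
time_s: 43.0
eef_pos: [0.4777, -0.2733, 0.2592]
eef_rot: [0.713, 0.702, 0.0, 0.001]
force: [6.7, 6.8, -8.0]
grip_width: 0.155
grip_force: 15.0
```

servo_tool([
  [0.8,-0.02,0,0,0,0,0],
  [0.8,-0.02,0,0,0,0,0],
  [0.8,-0.02,0,0,0,0,0],
  [0.8,-0.02,0,0,0,0,0],
  [0.8,-0.01,0,0,0,0,0],
  [0.5,-0.01,0,0,0,0,0],
  [0.2,0,0,0,0,0,0],
  [0,0,0,0,0,0,0],
  [0,0,0,0,0,0,0],
])

```text
time_s: 43.9
eef_pos: [0.5237, -0.2741, 0.2589]
eef_rot: [0.712, 0.702, -0.001, -0.001]
force: [-13.3, 1.1, 14.8]
grip_width: 0.154
grip_force: 15.0
```

servo_tool([
  [-0.1,0,0,0,0,0,5],
  [0,0,0,0,0,0,5],
  [0,0,0,0,0,0,5],
  [0,0,2,0,0,0,5],
  [0,0,3,0,0,0,5],
  [0,0,3,0,0,0,5],
  [0,0,3,0,0,0,5],
  [0,0,3.5,0,0,0,5],
])

```text
time_s: 44.7
eef_pos: [0.5231, -0.2741, 0.4045]
eef_rot: [0.713, 0.702, -0.0, -0.0]
force: [0.4, -0.8, -0.3]
grip_width: 0.549
grip_force: 0.0
```

servo_tool([
  [-0.51,2.875,0,0,0,-0.0777,5],
  [-0.51,2.875,0,0,0,-0.0777,5],
  [-0.51,2.875,0,0,0,-0.0777,5],
  [-0.51,2.875,0,0,0,-0.0777,5],
  [-0.51,2.875,0,0,0,-0.0777,5],
  [-0.51,2.875,0,0,0,-0.0777,5],
  [-0.51,2.875,0,0,0,-0.0777,5],
  [-0.51,2.875,0,0,0,-0.0777,5],
  [-0.51,2.875,0,0,0,-0.0777,5],
  [-0.51,2.875,0,0,0,-0.0777,5],
  [-0.51,2.875,0,0,0,-0.0777,5],
  [-0.51,2.875,0,0,0,-0.0777,5],
  [-0.51,2.875,0,0,0,-0.0777,5],
  [-0.51,2.875,0,0,0,-0.0777,5],
  [-0.51,2.875,0,0,0,-0.0777,5],
  [-0.51,2.875,0,0,0,-0.0777,5],
  [-0.51,2.875,0,0,0,-0.0777,5],
  [-0.51,2.875,0,0,0,-0.0777,5],
  [-0.51,2.875,0,0,0,-0.0777,5],
  [-0.51,2.875,0,0,0,-0.0777,5],
])

```text
time_s: 46.7
eef_pos: [0.4209, 0.3021, 0.4038]
eef_rot: [1.0, -0.001, 0.0, -0.0]
force: [0.0, -0.4, 0.1]
grip_width: 0.55
grip_force: 0.0
```

```bash
python3 - <<'E'
from h import *
from rig import r,imaging
st(); f=imaging.grab_frame('wrist'); pickle.dump(f,open('w.pkl','wb')); save(f,'w7')
blobs(f,wz,.09,(.38,.65,.1,.23),150)
f=imaging.grab_frame('top'); pickle.dump(f,open('top3.pkl','wb'))
b=np.array(proj(f,(.522,-.275,.101)));print(b)
E
```

```text
t 46.70 p [0.4209 0.3021 0.4038] yawY -1.572 z [ 0.  0. -1.] w 0.050 gf 0.0 F [ 0.  -0.4  0.1] q [0.58 0.09 2.1  0.   0.95 2.15]
scale 1.5625
blob [370.7  32.4] 894 [0.5883 0.1885 0.09  ]
blob [373.2  76. ] 814 [0.5412 0.1866 0.09  ]
blob [347. 113.] 32 [0.5009 0.2145 0.09  ]
blob [375.6 121.8] 695 [0.4937 0.1828 0.09  ]
blob [374. 167.] 718 [0.4462 0.1816 0.09  ]
blob [346.9 173.5] 58 [0.4386 0.2117 0.09  ]
[353.22348466 193.46887965]
```

View pics/w7.png

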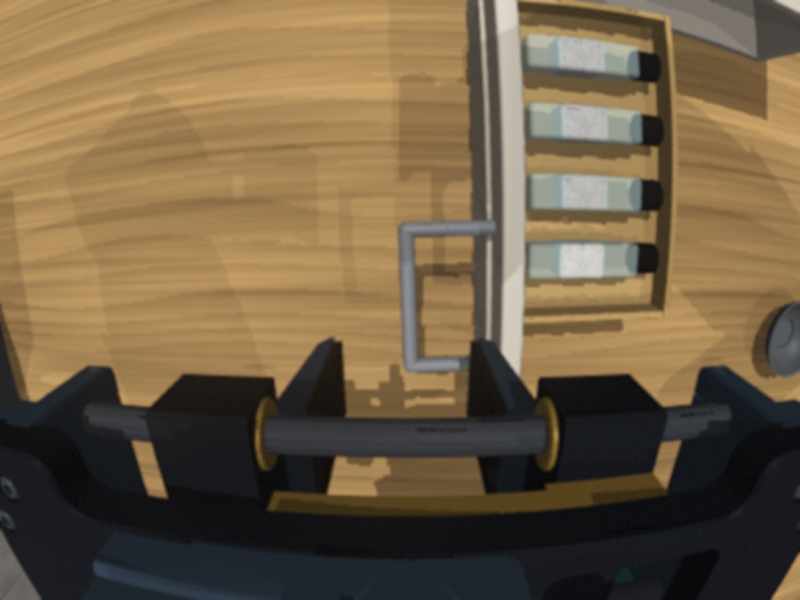

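All four vials still lie flat in the tray. The bar is centred between the fingers at columns 402–412, tilted by about 0.03 rad, so I descend and grip.

servo_tool([
  [0,0,-3,0,0,0.03,5],
  [0,0,-3,0,0,0,5],
  [0,0,-3,0,0,0,5],
  [0,0,-2.5,0,0,0,5],
  [0,0,-1.8,0,0,0,5],
  [0,0,0,0,0,0,5],
  [0,0,0,0,0,0,0],
  [0,0,0,0,0,0,0],
  [0,0,0,0,0,0,0],
  [0,0,0,0,0,0,0],
  [0,0,0,0,0,0,0],
  [0,0,0,0,0,0,0],
], newtons=12)

```text
time_s: 48.0
eef_pos: [0.4214, 0.3008, 0.271]
eef_rot: [1.0, 0.016, 0.0, -0.0]
force: [-0.8, -0.0, 5.4]
grip_width: 0.107
grip_force: 12.0
```

```bash
python3 - <<'E'
from h import *
f=pickle.load(open('top3.pkl','rb')); a=pickle.load(open('top.pkl','rb'))
x=slice(185,200),slice(300,390); print('rack diff',np.abs(f['img'][x].astype(int)-a['img'][x]).mean().round(1))
s=st(); p=s['eef_pos'][:2]; H=np.array([.658,.239]); v=p-H; print(np.linalg.norm(v))
for nn,a in((20,.05),(20,.0235)):
    R=lambda t:np.array([[np.cos(t),-np.sin(t)],[np.sin(t),np.cos(t)]])
    q=[H+R(a*k)@v for k in range(nn+1)]; print((np.diff(q,axis=0)*100).round(2).tolist(),q[-1]); v=q[-1]-H
E
```

```text
rack diff 14.2
t 48.00 p [0.4214 0.3008 0.271 ] yawY -1.539 z [ 0.  0. -1.] w 0.010 gf 12.0 F [-0.8 -0.   5.4] q [ 0.58  0.31  2.15 -0.    0.68  2.11]
0.24457308613794934
[[-0.28, -1.19], [-0.22, -1.2], [-0.16, -1.21], [-0.1, -1.22], [-0.04, -1.22], [0.02, -1.22], [0.08, -1.22], [0.15, -1.21], [0.21, -1.21], [0.27, -1.19], [0.33, -1.18], [0.38, -1.16], [0.44, -1.14], [0.5, -1.12], [0.55, -1.09], [0.61, -1.06], [0.66, -1.03], [0.71, -1.0], [0.76, -0.96], [0.81, -0.92]] [0.47812216 0.07328954]
[[0.39, -0.42], [0.4, -0.41], [0.41, -0.4], [0.42, -0.39], [0.43, -0.38], [0.44, -0.37], [0.45, -0.36], [0.46, -0.35], [0.47, -0.34], [0.47, -0.33], [0.48, -0.31], [0.49, -0.3], [0.5, -0.29], [0.5, -0.28], [0.51, -0.27], [0.51, -0.26], [0.52, -0.24], [0.53, -0.23], [0.53, -0.22], [0.54, -0.21]] [0.57267462 0.0097936 ]
```

```bash
python3 - <<'E'
from h import *
s=st(); p=s['eef_pos'][:2]; H=np.array([.652,.240]); v=p-H; print(np.linalg.norm(v))
for nn,a in((20,.05),(20,.0245)):
    R=lambda t:np.array([[np.cos(t),-np.sin(t)],[np.sin(t),np.cos(t)]])
    q=[H+R(a*k)@v for k in range(nn+1)]; print((np.diff(q,axis=0)*100).round(2).tolist(),q[-1]); v=q[-1]-H
E
```

```text
t 48.00 p [0.4214 0.3008 0.271 ] yawY -1.539 z [ 0.  0. -1.] w 0.010 gf 12.0 F [-0.8 -0.   5.4] q [ 0.58  0.31  2.15 -0.    0.68  2.11]
0.23851580764361197
[[-0.28, -1.16], [-0.22, -1.17], [-0.16, -1.18], [-0.1, -1.19], [-0.04, -1.19], [0.02, -1.19], [0.08, -1.19], [0.14, -1.18], [0.2, -1.18], [0.26, -1.16], [0.31, -1.15], [0.37, -1.13], [0.43, -1.11], [0.48, -1.09], [0.54, -1.06], [0.59, -1.04], [0.64, -1.01], [0.69, -0.97], [0.74, -0.94], [0.78, -0.9]] [0.47620545 0.07879806]
[[0.4, -0.43], [0.41, -0.42], [0.42, -0.41], [0.43, -0.4], [0.44, -0.38], [0.45, -0.37], [0.46, -0.36], [0.47, -0.35], [0.48, -0.34], [0.48, -0.33], [0.49, -0.32], [0.5, -0.3], [0.51, -0.29], [0.51, -0.28], [0.52, -0.27], [0.53, -0.25], [0.53, -0.24], [0.54, -0.23], [0.54, -0.21], [0.55, -0.2]] [0.5727565  0.01503276]
```

servo_tool([
  [-0.14,-0.58,0.1,0,0,0.025,0],
  [-0.14,-0.58,0,0,0,0.025,0],
  [-0.22,-1.17,0,0,0,0.05,0],
  [-0.16,-1.18,0,0,0,0.05,0],
  [-0.1,-1.19,0,0,0,0.05,0],
  [-0.04,-1.19,0,0,0,0.05,0],
  [0.02,-1.19,0,0,0,0.05,0],
  [0.08,-1.19,0,0,0,0.05,0],
  [0.14,-1.18,0,0,0,0.05,0],
  [0.1,-0.59,0,0,0,0.025,0],
  [0,0,0,0,0,0,0],
])

```text
time_s: 49.1
eef_pos: [0.4178, 0.2, 0.2721]
eef_rot: [0.974, 0.226, 0.002, -0.0]
force: [11.5, 1.8, -11.6]
grip_width: 0.104
grip_force: 12.0
```

servo_tool([
  [0.2,-0.59,-0.1,0,0,0.025,0],
  [0.28,-1.16,-0.05,0,0,0.05,0],
  [0.33,-1.15,0,0,0,0.05,0],
  [0.37,-1.13,0,0,0,0.05,0],
  [0.43,-1.11,0,0,0,0.05,0],
  [0.48,-1.09,0,0,0,0.05,0],
  [0.54,-1.06,0,0,0,0.05,0],
  [0.59,-1.04,0,0,0,0.05,0],
  [0.64,-1.01,0,0,0,0.05,0],
  [0.69,-0.97,0,0,0,0.05,0],
  [0.74,-0.94,0,0,0,0.05,0],
  [0.6,-0.7,0,0,0,0.04,0],
  [0,0,0,0,0,0,0],
])

```text
time_s: 50.4
eef_pos: [0.4781, 0.0809, 0.2714]
eef_rot: [0.872, 0.489, 0.003, 0.001]
force: [11.9, 10.4, -1.5]
grip_width: 0.105
grip_force: 12.0
```

servo_tool([
  [0.5,-0.33,0,0,0,0.0245,0],
  [0.46,-0.37,0,0,0,0.0245,0],
  [0.42,-0.41,0,0,0,0.0245,0],
  [0.43,-0.4,0,0,0,0.0245,0],
  [0.44,-0.38,0,0,0,0.0245,0],
  [0.45,-0.37,0,0,0,0.0245,0],
  [0.46,-0.36,0,0,0,0.0245,0],
  [0.47,-0.35,0,0,0,0.0245,0],
  [0.48,-0.34,0,0,0,0.0245,0],
  [0.48,-0.33,0,0,0,0.0245,0],
  [0.49,-0.32,0,0,0,0.0245,0],
  [0.5,-0.3,0,0,0,0.0245,0],
  [0.51,-0.29,0,0,0,0.0245,0],
  [0.51,-0.28,0,0,0,0.0245,0],
  [0,0,0,0,0,0,0],
])

```text
time_s: 51.9
eef_pos: [0.5431, 0.0326, 0.2713]
eef_rot: [0.776, 0.631, 0.002, 0.001]
force: [3.5, 4.8, 7.9]
grip_width: 0.107
grip_force: 12.0
```

```bash
python3 -c "
from h import *; st()"
```

```text
t 51.90 p [0.5431 0.0326 0.2713] yawY -0.206 z [ 0.004  0.001 -1.   ] w 0.010 gf 12.0 F [3.5 4.8 7.9] q [0.02 0.34 2.1  0.   0.7  0.22]
```

servo_tool([
  [0.52,-0.25,0,0,0,0.0245,0],
  [0.53,-0.24,0,0,0,0.0245,0],
  [0.53,-0.23,0,0,0,0.0245,0],
  [0.54,-0.22,0,0,0,0.0245,0],
  [0.54,-0.21,0,0,0,0.0245,0],
  [0,0,0,0,0,0,0],
])

```text
time_s: 52.5
eef_pos: [0.5695, 0.021, 0.2712]
eef_rot: [0.736, 0.677, 0.001, 0.001]
force: [2.3, 1.5, 8.3]
grip_width: 0.107
grip_force: 12.0
```

servo_tool([
  [0.55,-0.2,0,0,0,0.0245,0],
  [0.55,-0.18,0,0,0,0.0245,0],
  [0,0,0,0,0,0,0],
])

```text
time_s: 52.8
eef_pos: [0.5804, 0.0172, 0.2712]
eef_rot: [0.719, 0.695, 0.001, 0.001]
force: [2.6, 1.5, 9.5]
grip_width: 0.105
grip_force: 12.0
```

servo_tool([
  [0.3,-0.1,0,0,0,0.012,0],
  [0.2,-0.05,0,0,0,0,0],
  [0,0,0,0,0,0,0],
])

```text
time_s: 53.1
eef_pos: [0.5827, 0.016, 0.2698]
eef_rot: [0.715, 0.699, -0.002, -0.002]
force: [-17.2, 3.7, 14.3]
grip_width: 0.108
grip_force: 12.0
```

servo_tool([
  [0,0,0,0,0,0,5],
  [0,0,0,0,0,0,5],
  [0,0,0,0,0,0,5],
  [0,0,0,0,0,0,5],
  [-0.2,0,2,0,0,0,5],
  [0,0,3,0,0,0,5],
  [0,0,3,0,0,0,5],
  [0,0,3,0,0,0,5],
  [0,0,3,0,0,0,5],
  [-2,-4,1,0,0,0,5],
  [-2,-4,0,0,0,0,5],
  [-2,-4,0,0,0,0,5],
  [0,-4,0,0,0,0,5],
  [0,0,0,0,0,0,5],
])

```text
time_s: 54.5
eef_pos: [0.5218, -0.1475, 0.4206]
eef_rot: [0.716, 0.698, 0.0, 0.001]
force: [-0.3, 0.3, -1.3]
grip_width: 0.549
grip_force: 0.0
```

```bash
python3 - <<'E'
from h import *
from rig import r,imaging
st(); f=imaging.grab_frame('top'); g=imaging.grab_frame('scene'); pickle.dump((f,g),open('end.pkl','wb'))
im=np.hstack([f['img'],g['img']])[:,:,::-1]; cv2.imwrite('pics/end.png',cv2.resize(np.vstack([f['img'][:,:,::-1],g['img'][:,:,::-1]]),(400,600)))
w=lambda i:cv2.resize(i[:,:,::-1],None,fx=3.6,fy=3.6,interpolation=cv2.INTER_CUBIC)
a=w(f['img'][110:193,110:330]); b=w(g['img'][170:250,110:330]); cv2.imwrite('pics/end.png',np.vstack([a,b])); print(a.shape,b.shape)
E
```

```text
t 54.50 p [ 0.5218 -0.1475  0.4206] yawY -0.026 z [ 0.001 -0.001 -1.   ] w 0.050 gf 0.0 F [-0.3  0.3 -1.3] q [-0.32  0.11  2.04 -0.    0.99 -0.29]
(299, 792, 3) (288, 792, 3)
```

View pics/end.png

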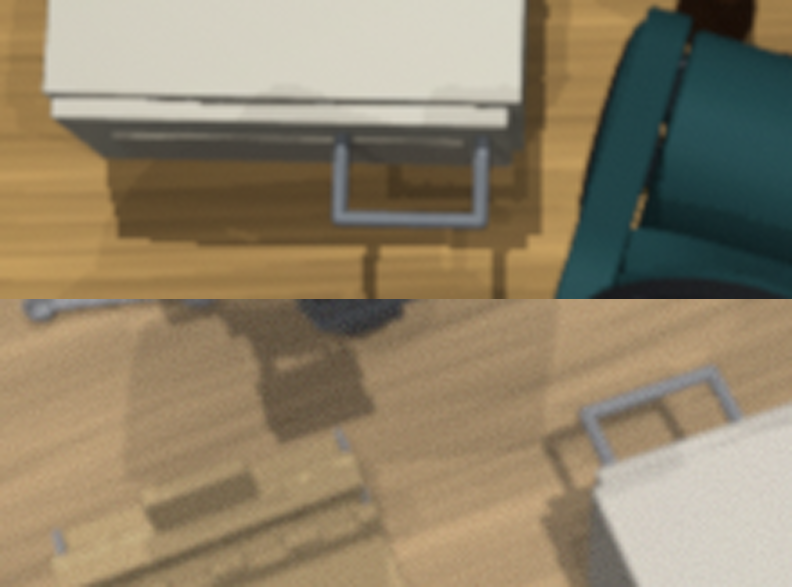

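The door's top edge is parallel to the cupboard front edge (both slope about 0.02), so it is shut. The jaw plate is back where it started.

```bash
python3 -c "
from rig import r
print(r.close_job())"
```

```text
the job is handed in; nothing more can be done
None
```

I laid all four vials flat in the door tray, slid the jaw home and shut the door. The job is handed in, but no verdict came back, and I had no view of the vials once the door closed.

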